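# Shut the fittings case and secure its lid with the turnbutton

## Task

The sloped lid of the grey fittings case stands ajar. Press the lid fully shut, and only then turn the black turnbutton on the strip below it until it points straight up the slope over the lid's edge, as far as it goes. Leave the lid shut, and do not disturb the things that stand round the case.

Things in the scene. Friction and masses are not known exactly. Their poses are not given: they have to be found in the camera images.
- case: Grey sheet-metal fittings case, fixed, 180 deep (x) x 262 wide (y) x 162 mm high. Origin: centre of its underside; own +x to its back, +y to its left seen from the robot. Its front wall is 70 mm high at x = -90; from there a flat face rises at 30 degrees to x = 68, z = 162 mm, 183 mm long: first 49 mm a fixed strip, then the lid, level with the strip when shut.
- face (a point): Middle of the front edge of the case's sloped face (case frame x = -90, y = 0, z = 70 mm). Its x axis points up the slope, z straight out of the face (towards the robot and up), y along the edge to the left. A tool square to the face is tilted 30 degrees from vertical.
- crossbar (a point): Middle (on the axis) of the front crossbar of the fixed tubular carrying frame over the case: 16 mm thick, along the case's y, at x = -45, z = 295 mm in its frame, 210 mm above the turnbutton: it bars a tool from straight above, so come in below it, tilted, from the robot's side. Side tubes 14 mm thick at y = +-143, up to z = 317 mm; rear crossbar at x = 75 mm.
- lid (a joint): Angle (rad) of the lid: aluminium panel 238 wide x 133 long (along the slope) x 8 mm, 0.25 kg, hinged along its upper (far) edge. 0 = fully shut on its stop; grows as the lower (near) edge lifts. Stiff hinge: it stays where it is left and takes about 2 N to press down at its lower half. Flat but for two ribs 2 mm high at y = +-70 mm.
- lid_edge (a point): Middle of the lid's lower (near) edge, on its top face; moves with the lid. Its x axis points along the lid to the hinge, z out of the lid's top face. With the lid shut it lies 50 mm up the slope from the case's front edge.
- turnbutton (a joint): Angle (rad) of the turnbutton about its pivot, whose axis is square to the sloped face. 0 = pointing straight up the slope, against a stop, its tip 33 mm over the lid's edge (secured); grows anticlockwise seen facing it: at 1.57 its longer arm points to the case's +y (left), clear of the lid. Friction 0.06 N m: it stays where it is left.
- turnbutton_pivot (a point): Pivot axis at the top of the grip rib, 33 mm out from the face; the pivot is at y = 0, 28 mm up from the face's front edge. Black bar 80 mm long, 55 to the tip, 25 to the tail; foot 18 wide and 7 high, on it a grip rib 12 mm thick along the bar, 7 to 33 mm above the face. x axis along the bar to the tip, z out of the face.
- turnbutton_tip (a point): Tip of the longer arm, 55 mm from the pivot, at the height of the rib's top; axes as at the pivot.
- tee_galv: Grey galvanised pipe tee, 54x74x35 mm, loose, to the right of the case; leave alone. Origin: centre of its underside.
- paste_tin: Low green and white tin, 77 mm across, 40 mm high, loose, to the right of the case; leave alone. Origin: centre of its underside.
- tape_measure: Yellow and black tape measure, 34x85x66 mm, loose, in front of the case or to its left; leave alone. Origin: centre of its underside.

How it is judged:
By the outcome, as a careful person would: the job done as asked, in the order asked, and still so for the second after the job is handed in, with the robot touching nothing.
It also fails if it takes over 51 s, if anything falls off the work surface, if the arm or the gripper's body presses on something with over 40 N, if the wrist force passes 120 N, or if a joint passes its speed limit or range.

## Robot

A 6-joint arm with a two-finger parallel gripper is mounted at the origin on a cart in front of the work surface, level with it; the furniture and walls round the work are solid. World frame = base frame: x ahead of the robot, y to its left, z up, the work surface at z = 0. Lengths are in m, angles in rad, forces in N, time in s.
With the tool pointing down it reaches from about 0.35 to 0.775 m from the base axis. Payload 5.5 kg.
Tool frame: the origin (TCP) lies midway between the tips of the shut fingers; the grasp point (between the pads) lies 19 mm behind it; z points along the fingers, y is the line along which they close (so a half turn about z gives the same grasp; the last joint's range is limited). The gripper opens to 85 mm and grips with 20 to 120 N. Pads are 22 mm wide; open, the fingers measure 114 mm over their backs; the gripper's body (76 mm by 85 mm) begins 54 mm behind the grasp point. The pads swing forward as they close: fully open they stand 13 mm farther back than shut.
Start: joints at [-1.303, 0.313, 0.046, 1.304, 0, 1.431], TCP at [0.228, -0.528, 0.231] pointing down, gripper open.
Joint ranges: [-2.76, 2.76], [-0.86, 1.69], [-1.03, 1.26], [-2.2, 2.34], [-1.47, 1.5], [-3.14, 3.14]. Speed limits (rad/s): [2.57, 2.57, 3.14, 3.14, 3.14, 3.14].

## Interface

Orientations are given as a unit quaternion [w, x, y, z].
In Python, from workcell import env gives the robot as it stands. The module is installed in compiled form; this text tells all that it offers.
- The arm moves only by the tool carry_out, never from a script. Its argument "series" is a list of rows, each an object with "delta_rot": the turn, a rotation vector about the world's x, y, z normalised to -1 to 1, where 1 is 0.1 rad, a list of three; "travel": the shift along the world's x, y, z normalised to -1 to 1, where 1 is 0.025 m, a list of three; "fingers": the closure, from -1 (fully open) to 1 (shut). In form: [{"delta_rot": [ax, ay, az], "travel": [tx, ty, tz], "fingers": fingers}, ...]. A call has 1 to 5 rows; each row shifts and turns the commanded pose from where the row before left it; what a row does not reach is not made up. A row lasts 1/8 s, in which the tool goes at most 62.5 mm and 10.7 degrees, less where a joint would pass 70% of its speed; a pose out of reach is approached as far as the arm can. A call with a number of a shift or a turn outside -1 to 1 is refused whole. A call with a gripper value outside its range is refused whole. The fingers move at their own pace and stop on an object; "squeeze" is the grip in N (left out, the last holds). Time passes only in rows, so rows that do not move let the fingers close. It gives the time, the measured TCP pose, the force, the opening and the grip force at its end, in the units of the state.
- env.get_state(): the state, without advancing time (a new reading comes with each control period).
- env.read_camera(name): name is "scene" or "top"; returns a dict with "color" (420x560x3 uint8, red, green, blue), "fx", "fy", "cx", "cy" (pixels), "D" ([k1, k2, p1, p2, k3] as OpenCV has them; the pictures are not rectified), "world_from_camera" (4x4, takes a point from camera to world coordinates). Camera axes: x right, y up, looking along -z (the intrinsics and any distortion apply to the point x, -y, -z); pixel columns grow to the right and rows downward; lengths in m; the calibration is good to about 2 mm. A picture is of the moment at which its call begins. There is no depth.
- env.hand_in(): hands the job in; it is judged then, once.
The state is a dict: "clock": time; "joint_pos": joint angles; "qvel": joint speeds; "tau": joint torques, N m; "tcp_pos": TCP position; "orientation": TCP orientation; "wrist_force": force on the tool from outside, world axes, zero at the start; "ft_torque": the same for the moment, N m; "finger_gap": finger opening in m; "grip_force": force on a finger pad.
Only numpy, scipy, OpenCV 4.12 (cv2) and the standard library are available. Lean on these libraries where they do the work, as an engineer would, in place of code of your own. Each camera call takes 0.05 s, during which the arm holds its last target. There are 200 camera calls.

## Working session

There is one attempt and no reset: what is moved stays moved. The work goes in short steps, Python scripts to look and compute and a tool call to move; the robot and the scene stay as the last step left them, time stands still between calls to the robot, and variables do not carry over. Pictures are saved under pics/ and viewed, at most 10 in all, crops included, and the job is handed in when it is done.

Besides the shell and the picture viewer there is one more tool, called after "Call:" by a JSON object that holds its "op" and its "data". carry_out: Moves the arm, as the interface text tells. Its arguments: {"type":"object","properties":{"series":{"type":"array","items":{"type":"object","properties":{"delta_rot":{"type":"array","items":{"type":"number"}},"travel":{"type":"array","items":{"type":"number"}},"fingers":{"type":"number"}}}},"squeeze":{"type":"number"}},"required":["series"]}

```bash
mkdir -p pics; cat > h.py <<'E'
import numpy as np, cv2
from workcell import env
def save(n):
    for c in ("scene","top"):
        r=env.read_camera(c); cv2.imwrite(f"pics/{n}_{c}.png",r["color"][:,:,::-1])
        np.save(f"pics/{n}_{c}.npy",r,allow_pickle=True)
def cam(n,c): return np.load(f"pics/{n}_{c}.npy",allow_pickle=True).item()
def K(r): return np.array([[r["fx"],0,r["cx"]],[0,r["fy"],r["cy"]],[0,0,1.]])
def ray(r,px):
    p=cv2.undistortPoints(np.array([[px]],float),K(r),np.array(r["D"],float))[0,0]
    T=np.array(r["world_from_camera"]); d=T[:3,:3]@np.array([p[0],-p[1],-1]); return T[:3,3],d/np.linalg.norm(d)
def onz(r,px,z):
    o,d=ray(r,px); return o+d*(z-o[2])/d[2]
def tri(r1,p1,r2,p2):
    o1,d1=ray(r1,p1);o2,d2=ray(r2,p2)
    A=np.stack([d1,-d2],1);t=np.linalg.lstsq(A,o2-o1,rcond=None)[0]
    a=o1+d1*t[0];b=o2+d2*t[1];return (a+b)/2,np.linalg.norm(a-b)
def proj(r,P):
    T=np.linalg.inv(np.array(r["world_from_camera"])); q=(T[:3,:3]@np.atleast_2d(P).T).T+T[:3,3]
    q=q*[1,-1,-1]; return cv2.projectPoints(q,np.zeros(3),np.zeros(3),K(r),np.array(r["D"],float))[0][:,0]
E
python3 -c "
from h import *
save('a')
for c in('scene','top'):
  r=cam('a',c);print(c,np.round(r['world_from_camera'],3),r['fx'],r['D'])
print(env.get_state())"
```

```text
scene [[-0.634  0.375 -0.676 -0.466]
 [-0.773 -0.296  0.561  0.825]
 [ 0.01   0.879  0.478  0.893]
 [ 0.     0.     0.     1.   ]] 542.4487170928506 [-0.02741523  0.          0.          0.          0.        ]
top [[-0.009  0.993 -0.117  0.371]
 [-1.    -0.01  -0.008 -0.02 ]
 [-0.009  0.117  0.993  1.472]
 [ 0.     0.     0.     1.   ]] 517.6668174869972 [-0.16473546  0.          0.          0.          0.        ]
{'clock': 0.1, 'joint_pos': array([-1.30259246e+00,  3.13911882e-01,  4.50938305e-02,  1.30358250e+00,
       -4.51149164e-05,  1.43120619e+00]), 'qvel': array([-1.54109595e-03, -2.30416085e-03,  3.21211870e-03, -1.02326051e-05,
       -1.03030773e-03,  4.51956850e-04]), 'tau': array([ 1.59152281e-03, -4.81723166e+01,  2.99244422e+01,  1.26967960e-02,
       -1.88832259e-04,  8.94161843e-06]), 'tcp_pos': array([ 0.22790024, -0.52741893,  0.23050617]), 'orientation': array([-7.99002518e-04,  9.79284604e-01,  2.02487085e-01, -7.40564654e-05]), 'wrist_force': array([0.59403364, 0.0972597 , 0.17247856]), 'ft_torque': array([-0.02315529,  0.0025656 , -0.05478884]), 'grip_force': 0.0, 'finger_gap': 0.08538836639939769}
```

View pics/a_scene.png

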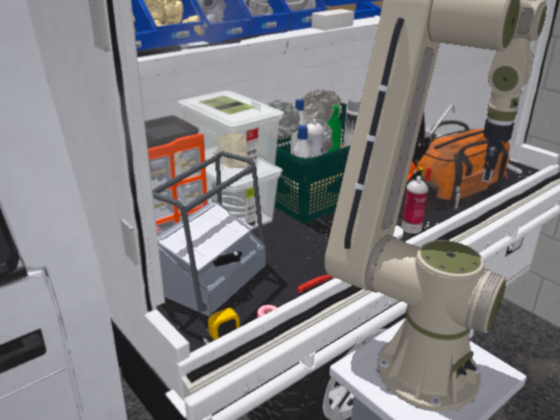

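View pics/a_top.png

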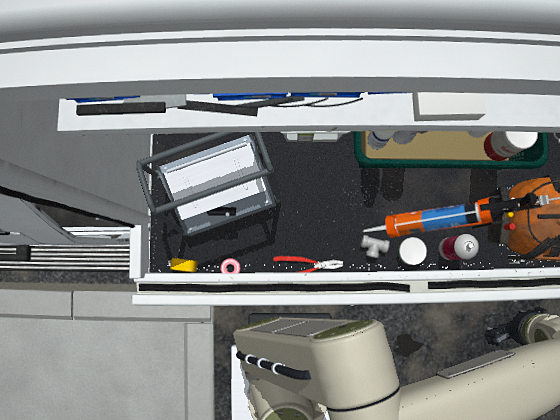

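The scene view shows the case at about (210,250) with the lid ajar and the button at (230,258). The top view shows the case at about (215,185), the button at (222,212), the tape at (183,265), and the tee and tin at (376,245) and (412,250). I'll enlarge both.

```bash
python3 -c "
from h import *
a=cam('a','scene')['color'][140:330,140:290,::-1];b=cam('a','top')['color'][120:250,125:290,::-1]
a=cv2.resize(a,None,fx=3,fy=3,interpolation=cv2.INTER_CUBIC)[:600];cv2.imwrite('pics/ca.png',a)
b=cv2.resize(b,None,fx=4.5,fy=4.5,interpolation=cv2.INTER_CUBIC);cv2.imwrite('pics/cb.png',b);print(a.shape,b.shape)"
```

```text
(570, 450, 3) (585, 742, 3)
```

View pics/ca.png

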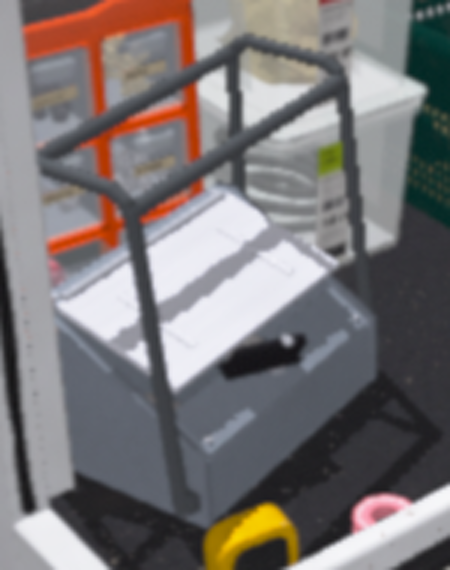

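View pics/cb.png

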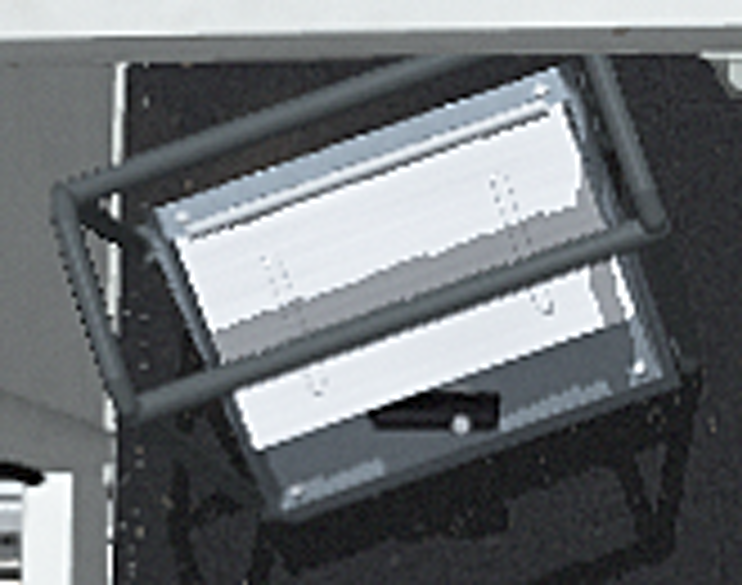

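```bash
cat > m.py <<'E'
from h import *
s=cam('a','scene');t=cam('a','top')
S=lambda u,v:(140+u/3-.33,140+v/3-.33); T=lambda u,v:(125+u/4.5-.39,120+v/4.5-.39)
pts=dict(frontL=((209,447),(283,517)),frontR=((375,322),(681,384)),cbL=((133,205),(135,408)),cbR=((343,80),(655,230)),rbL=((45,160),(65,192)),
lidL=((172,392),(255,449)),lidR=((333,264),(634,322)),pivot=((288,342),(461,424)),tip=((221,370),(370,412)),tail=((305,340),(500,410)))
P={}
for k,(a,b) in pts.items():
    P[k],e=tri(s,S(*a),t,T(*b));print(k,P[k].round(4),round(e,4))
y=P['frontL']-P['frontR'];print('w',np.linalg.norm(y),'yaw',np.degrees(np.arctan2(y[1],y[0]))-90)
y=P['cbL']-P['cbR'];print('w',np.linalg.norm(y),'yaw',np.degrees(np.arctan2(y[1],y[0]))-90)
print(onz(s,S(209,525),0),onz(t,T(461,424),.1))
for n,u in dict(tape=(183,265),tee=(376,245),tin=(412,250)).items(): print(n,onz(t,u,.03).round(3))
E
python3 m.py
```

```text
frontL [0.4615 0.2679 0.0781] 0.0034
frontR [0.5433 0.0286 0.0617] 0.0073
cbL [0.5025 0.2991 0.2973] 0.001
cbR [0.5924 0.0309 0.294 ] 0.0008
rbL [0.608  0.3278 0.3058] 0.0222
lidL [0.4992 0.2772 0.1161] 0.0031
lidR [0.5732 0.0542 0.1204] 0.0075
pivot [0.5124 0.1542 0.1078] 0.0011
tip [0.5234 0.2129 0.097 ] 0.0056
tail [0.521  0.1315 0.0963] 0.0034
w 0.25341015958973984 yaw 18.874285739634416
w 0.282882720443505 yaw 18.526482037945556
[0.46188101 0.27439509 0.        ] [0.51358337 0.15562671 0.1       ]
tape [0.378 0.288 0.03 ]
tee [ 0.429 -0.252  0.03 ]
tin [ 0.414 -0.353  0.03 ]
```

```bash
cat > f.py <<'E'
from h import *
O=np.array([.590,.179,0]);yaw=np.radians(18.6)
ex=np.array([np.cos(yaw),np.sin(yaw),0]);ey=np.array([-np.sin(yaw),np.cos(yaw),0]);ez=np.array([0,0,1.])
c3,s3=np.cos(np.pi/6),.5
F=O-.09*ex+.07*ez; fx=c3*ex+s3*ez; fz=-s3*ex+c3*ez; fy=ey
R=np.stack([fx,fy,fz],1)
def toF(p): return R.T@(np.asarray(p)-F)
def W(a,b,c): return F+R@np.array([a,b,c])
def onface(r,px,h):
    o,d=ray(r,px); o=R.T@(o-F); d=R.T@d; return o+d*(h-o[2])/d[2]
def bar(n,h=.02):
    for c in('scene','top'):
        r=cam(n,c); uv=proj(r,W(.028,0,.02)).ravel() if 0 else proj(r,W(.028,0,.02))[0]
        g=r['color'].max(2); m=np.zeros_like(g); x,y=uv.astype(int)
        w=slice(y-24,y+25),slice(x-28,x+29); m[w]=(g[w]<THR).astype(np.uint8)
        k,l,st,ce=cv2.connectedComponentsWithStats(m)
        d=[np.abs(np.argwhere(l==i)[:,::-1]-uv).sum(1).min() if st[i,4]>30 else 99 for i in range(1,k)]
        i=1+int(np.argmin(d)); q=np.argwhere(l==i)[:,::-1].astype(float)
        f=np.array([onface(r,p,h)[:2] for p in q])*1000
        (cx,cy),(a,b),th=cv2.minAreaRect(f.astype(np.float32))
        bx=cv2.boxPoints(((cx,cy),(a,b),th)); e=max((bx[1]-bx[0],bx[2]-bx[1]),key=np.linalg.norm)
        print(c,'n',len(q),'ctr',round(cx),round(cy),'size',round(a),round(b),'angle',np.arctan2(e[1],e[0])%np.pi, 'pix',q.mean(0).round(1))
THR=32
E
python3 -c "
from f import *
import f
exec(open('m.py').read().split('y=P')[0].replace('print','(lambda *a:0)'))
for k in P: print(k,(toF(P[k])*1000).round(1))
print(toF(W(.028,0,.033)))
for T in (25,40): f.THR=T;f.bar('a')
for c in('scene','top'):
  r=cam('a',c);print(proj(r,W(.028,0,.033)),proj(r,np.array([F+ey*.131,F-ey*.131])))
print('obs', S(209,447),S(375,322),T(283,517) if 0 else '')
"
```

```text
frontL [  1.1 125.2   8.8]
frontR [  -6.1 -127.6   -6.1]
cbL [152.9 141.8 174.1]
cbR [ 151.  -141.1  171.5]
rbL [251.7 135.3 126.9]
lidL [ 53.6 122.   22.3]
lidR [  54.9 -112.9   26.5]
pivot [26.3  1.2 28.5]
tip [46.2 53.4  4.5]
tail [ 21.3 -23.   18.1]
[ 2.80000000e-02 -1.08420217e-17  3.30000000e-02]
scene n 47 ctr 30 26 size 59 12 angle 1.1831381 pix [227.5 259.7]
top n 65 ctr 39 14 size 75 18 angle 1.3007076 pix [220.8 209.4]
scene n 165 ctr 31 24 size 87 21 angle 1.2065778 pix [226.5 259.1]
top n 153 ctr 38 14 size 75 20 angle 1.2103374 pix [222.4 210.6]
[[235.9365449  251.98436968]] [[207.62733113 292.19248021]
 [265.94029845 243.89259053]]
[[227.5237774  213.91303526]] [[185.24978596 233.77986147]
 [275.74449476 202.51974882]]
obs (209.33666666666667, 288.67) (264.67, 247.0033333333333)
```

The estimates agree: case yaw is about 18.6°, its origin is about (0.590, 0.179), the lid is about 0.18 rad open and the turnbutton is about 1.2 rad. At 1.2 rad the foot's corner may foul the lid edge, so I'll nudge the tail to about 1.57 first. First I go to a staging pose with the fingers shut.

Call:
{"op": "carry_out", "data": {"series": [{"delta_rot":[0,0,-0.2],"travel":[0.29,0.9,0.6],"fingers":1},{"delta_rot":[0,0,-0.2],"travel":[0.29,1,0.6],"fingers":1},{"delta_rot":[0,0,-0.2],"travel":[0.29,1,0.6],"fingers":1},{"delta_rot":[0,0,-0.2],"travel":[0.29,1,0.6],"fingers":1},{"delta_rot":[0,0,-0.04],"travel":[0.29,1,0.6],"fingers":1}]}}

```text
clock: 0.72
tcp_pos: [0.2644, -0.4043, 0.3064]
orientation: [-0.0, 0.987, 0.161, -0.0]
wrist_force: [-0.0, 0.2, -1.3]
finger_gap: -0.0
grip_force: 0.0
```

Call:
{"op": "carry_out", "data": {"series": [{"delta_rot":[0,0,0],"travel":[0.29,1,0],"fingers":1},{"delta_rot":[0,0,0],"travel":[0.29,1,0],"fingers":1},{"delta_rot":[0,0,0],"travel":[0.29,1,0],"fingers":1},{"delta_rot":[0,0,0],"travel":[0.29,1,0],"fingers":1},{"delta_rot":[0,0,0],"travel":[0.29,1,0],"fingers":1}]}}

```text
clock: 1.35
tcp_pos: [0.3005, -0.2788, 0.3053]
orientation: [-0.001, 0.987, 0.161, -0.0]
wrist_force: [0.7, 0.5, -0.1]
finger_gap: 0.0004
grip_force: 0.0
```

Call:
{"op": "carry_out", "data": {"series": [{"delta_rot":[0,0,0],"travel":[0.29,1,0],"fingers":1},{"delta_rot":[0,0,0],"travel":[0.29,1,0],"fingers":1},{"delta_rot":[0,0,0],"travel":[0.29,1,0],"fingers":1},{"delta_rot":[0,0,0],"travel":[0.29,1,0],"fingers":1},{"delta_rot":[0,0,0],"travel":[0.29,1,0],"fingers":1}]}}

```text
clock: 1.98
tcp_pos: [0.3365, -0.1539, 0.3053]
orientation: [-0.0, 0.987, 0.161, -0.0]
wrist_force: [0.5, -0.1, 0.1]
finger_gap: -0.0003
grip_force: 0.0
```

Call:
{"op": "carry_out", "data": {"series": [{"delta_rot":[0.31,-0.93,0],"travel":[0.29,1,0],"fingers":1},{"delta_rot":[0.31,-0.93,0],"travel":[0.29,1,0],"fingers":1},{"delta_rot":[0.31,-0.93,0],"travel":[0.29,1,0],"fingers":1},{"delta_rot":[0.31,-0.93,0],"travel":[0.29,1,0],"fingers":1},{"delta_rot":[0,0,0],"travel":[0.29,1,0],"fingers":1}]}}

```text
clock: 2.6
tcp_pos: [0.3715, -0.0294, 0.3047]
orientation: [-0.031, 0.968, 0.157, 0.192]
wrist_force: [0.6, 0.5, 0.7]
finger_gap: 0.0003
grip_force: 0.0
```

```bash
python3 -c "
from f import *
p=np.array([.3715,-.0294,.3047])
for a in [(-12,-20,110),(-12,-20,12),(12,-20,12),(12,-20,60)]:
  q=W(*np.array(a)/1000); print(a,q.round(4),((q-p)/.025).round(2)); p=q"
```

```text
(-12, -20, 110) [0.4491 0.1105 0.1593] [ 3.1   5.6  -5.82]
(-12, -20, 12) [0.4955 0.1261 0.0744] [ 1.86  0.63 -3.39]
(12, -20, 12) [0.5152 0.1327 0.0864] [0.79 0.27 0.48]
(12, -20, 60) [0.4925 0.1251 0.128 ] [-0.91 -0.31  1.66]
```

Call:
{"op": "carry_out", "data": {"series": [{"delta_rot":[0.31,-0.93,0],"travel":[0.5,1,-0.9],"fingers":1},{"delta_rot":[0.31,-0.93,0],"travel":[0.5,1,-0.9],"fingers":1},{"delta_rot":[0.31,-0.93,0],"travel":[0.5,1,-1],"fingers":1},{"delta_rot":[0.31,-0.93,0],"travel":[0.5,1,-1],"fingers":1},{"delta_rot":[0,0,0],"travel":[0.5,0.8,-1],"fingers":1}]}}

```text
clock: 3.22
tcp_pos: [0.4448, 0.0874, 0.2044]
orientation: [-0.06, 0.913, 0.151, 0.374]
wrist_force: [-0.2, -0.3, 0.1]
finger_gap: -0.0001
grip_force: 0.0
```

Call:
{"op": "carry_out", "data": {"series": [{"delta_rot":[0,0,0],"travel":[0.6,0.8,-1],"fingers":1},{"delta_rot":[0,0,0],"travel":[0,0,0],"fingers":1}]}}

```text
clock: 3.48
tcp_pos: [0.4621, 0.1088, 0.1834]
orientation: [-0.064, 0.917, 0.153, 0.362]
wrist_force: [-0.5, -0.1, 0.4]
finger_gap: -0.0003
grip_force: 0.0
```

```bash
python3 -c "
from f import *
s=env.get_state();print(s['clock'],s['tcp_pos'],toF(s['tcp_pos']),s['joint_pos'].round(2),s['orientation'])
save('b')
a=cam('b','scene')['color'][140:330,110:350,::-1];b=cam('b','top')['color'][120:290,125:325,::-1]
a=cv2.resize(a,(400,317));b=cv2.resize(b,(400,340))
z=np.zeros((340,800,3),np.uint8);z[:317,:400]=a;z[:,400:]=b
cv2.imwrite('pics/b.png',cv2.resize(z,None,fx=1,fy=1))"
```

```text
3.475 [0.46210793 0.10880187 0.18337955] [ 0.01026873 -0.0257392   0.12499078] [-0.15 -0.37 -1.03  0.22  0.33  2.78] [-0.06399481  0.91723556  0.1530873   0.36214345]
```

View pics/b.png

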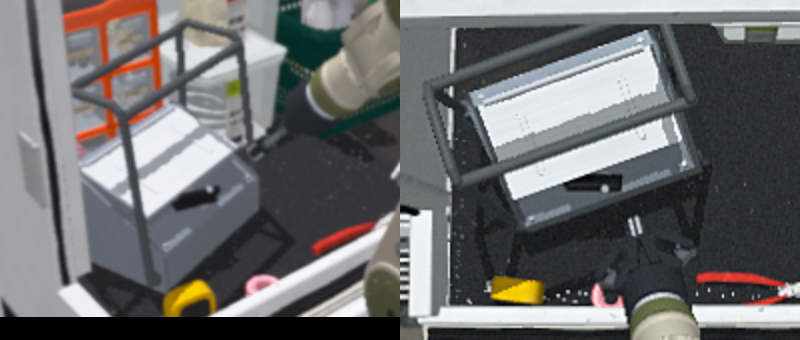

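The scene crop shows the gripper clear of the case. The top crop shows the fingertips in front of it at (635,225), with the lid and button unmoved. The elbow is at its limit, so I'll use about 32° of tilt instead.

Call:
{"op": "carry_out", "data": {"series": [{"delta_rot":[-0.3,0.9,0],"travel":[0.2,0.1,-0.4],"fingers":1},{"delta_rot":[-0.3,0.9,0],"travel":[0.2,0.1,-0.8],"fingers":1},{"delta_rot":[0,0,0],"travel":[0.3,0.2,-1],"fingers":1},{"delta_rot":[0,0,0],"travel":[0.3,0.2,-1],"fingers":1},{"delta_rot":[0,0,0],"travel":[0,0,0],"fingers":1}]}}

```text
clock: 4.2
tcp_pos: [0.4852, 0.1214, 0.1026]
orientation: [-0.049, 0.948, 0.156, 0.272]
wrist_force: [-0.6, -0.3, -0.1]
finger_gap: -0.0002
grip_force: 0.0
```

```bash
cat > st.py <<'E'
from f import *
from scipy.spatial.transform import Rotation as Ro
s=env.get_state();o=s['orientation'];M=Ro.from_quat(o[[1,2,3,0]]).as_matrix()
print(s['clock'],'face mm',(toF(s['tcp_pos'])*1000).round(1),'toolx',(R.T@M[:,0]).round(2),'y',(R.T@M[:,1]).round(2),'z',(R.T@M[:,2]).round(2),'F face',(R.T@s['wrist_force']).round(1),s['joint_pos'].round(2))
E
cat st.py > st_.py; python3 st.py; python3 -c "
from f import *
print('per 25mm along fx,fy,fz',fx.round(3),fy.round(3),fz.round(3))"
```

```text
4.2 face mm [ -7.7 -21.2  42.1] toolx [ 1.   -0.    0.04] y [-0.   -1.   -0.01] z [ 0.04  0.01 -1.  ] F face [-0.6 -0.1  0.3] [-0.04 -0.1  -0.95  0.19  0.2   2.83]
per 25mm along fx,fy,fz [0.821 0.276 0.5  ] [-0.319  0.948  0.   ] [-0.474 -0.159  0.866]
```

Call:
{"op": "carry_out", "data": {"series": [{"delta_rot":[0,0,0],"travel":[0.17,0.08,-0.56],"fingers":1},{"delta_rot":[0,0,0],"travel":[0.17,0.08,-0.56],"fingers":1},{"delta_rot":[0,0,0],"travel":[0.2,0.07,0.12],"fingers":1},{"delta_rot":[0,0,0],"travel":[0.2,0.07,0.12],"fingers":1}]}}

```text
clock: 4.7
tcp_pos: [0.5069, 0.1291, 0.0845]
orientation: [-0.049, 0.947, 0.156, 0.276]
wrist_force: [-0.2, 0.5, 0.2]
finger_gap: -0.0002
grip_force: 0.0
```

Call:
{"op": "carry_out", "data": {"series": [{"delta_rot":[0,0,0],"travel":[0.2,0.07,0.12],"fingers":1},{"delta_rot":[0,0,0],"travel":[0.2,0.07,0.12],"fingers":1},{"delta_rot":[0,0,0],"travel":[0,0,0],"fingers":1}]}}

```text
clock: 5.08
tcp_pos: [0.5157, 0.1322, 0.0888]
orientation: [-0.048, 0.948, 0.156, 0.274]
wrist_force: [-1.0, -3.4, -2.8]
finger_gap: -0.0
grip_force: 1.8
```

```bash
python3 st.py
```

```text
5.075 face mm [ 13.4 -20.6  14. ] toolx [ 1.   -0.    0.04] y [-0.   -1.   -0.01] z [ 0.04  0.01 -1.  ] F face [-3.1 -2.9 -1.4] [-0.   -0.01 -0.91  0.13  0.18  2.86]
```

Call:
{"op": "carry_out", "data": {"series": [{"delta_rot":[0,0,0],"travel":[-0.3,-0.1,-0.1],"fingers":1},{"delta_rot":[0,0,0],"travel":[-0.47,-0.16,0.87],"fingers":1},{"delta_rot":[0,0,0],"travel":[-0.47,-0.16,0.87],"fingers":1},{"delta_rot":[0,0,0],"travel":[0,0,0],"fingers":1}]}}

```text
clock: 5.58
tcp_pos: [0.4863, 0.1225, 0.1325]
orientation: [-0.049, 0.947, 0.156, 0.277]
wrist_force: [0.3, -0.3, -0.7]
finger_gap: -0.0001
grip_force: 0.0
```

```bash
python3 -c "
from f import *
import f
save('c')
for T in (32,40): f.THR=T;f.bar('c')
a=cam('c','scene')['color'][180:310,140:270,::-1];b=cam('c','top')['color'][130:260,150:280,::-1]
cv2.imwrite('pics/c.png',cv2.resize(np.hstack([a,b]),None,fx=3,fy=3,interpolation=cv2.INTER_CUBIC))"; python3 st.py
```

```text
scene n 63 ctr 22 34 size 9 67 angle 1.6542413 pix [227.3 263.8]
top n 104 ctr 31 14 size 21 75 angle 1.6477118 pix [222.5 210.9]
scene n 89 ctr 23 36 size 11 69 angle 1.6542419 pix [227.  263.4]
top n 188 ctr 31 14 size 22 77 angle 1.6481862 pix [221.4 212.7]
5.675 face mm [  7.  -20.2  65.9] toolx [1.   0.   0.04] y [ 0.   -1.   -0.01] z [ 0.04  0.01 -1.  ] F face [-0.2 -0.1 -0.7] [-0.03 -0.15 -0.91  0.28  0.2   2.84]
```

View pics/c.png

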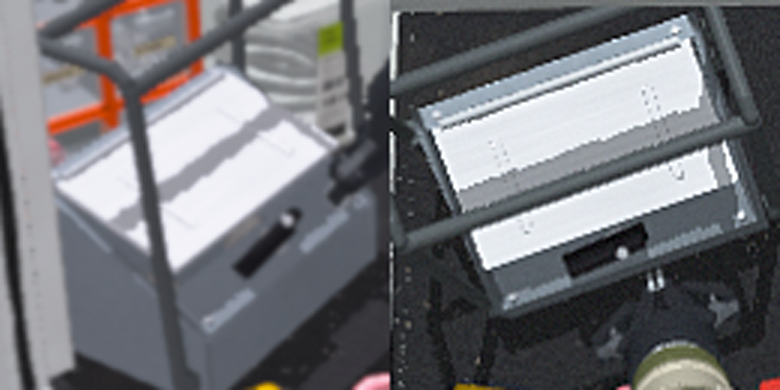

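The button now lies along the strip at about 1.65 rad, clear of the lid; the crop shows it at (267,243) and (605,250). Next I press the lid.

Call:
{"op": "carry_out", "data": {"series": [{"delta_rot":[0,0,0],"travel":[0.63,0.5,0.44],"fingers":1},{"delta_rot":[0,0,0],"travel":[0.63,0.5,0.44],"fingers":1},{"delta_rot":[0,0,0],"travel":[0.63,0.5,0.44],"fingers":1},{"delta_rot":[0,0,0],"travel":[0.38,0.13,-0.69],"fingers":1},{"delta_rot":[0,0,0],"travel":[0.2,0.07,-0.35],"fingers":1}]}}

```text
clock: 6.3
tcp_pos: [0.5465, 0.1653, 0.1349]
orientation: [-0.049, 0.948, 0.156, 0.274]
wrist_force: [0.2, 0.1, -0.7]
finger_gap: -0.0002
grip_force: 0.0
```

Call:
{"op": "carry_out", "data": {"series": [{"delta_rot":[0,0,0],"travel":[0.2,0.07,-0.35],"fingers":1},{"delta_rot":[0,0,0],"travel":[0.1,0.03,-0.18],"fingers":1},{"delta_rot":[0,0,0],"travel":[0.1,0.03,-0.18],"fingers":1}]}}

```text
clock: 6.68
tcp_pos: [0.5568, 0.1681, 0.1188]
orientation: [-0.049, 0.948, 0.156, 0.275]
wrist_force: [-1.1, 0.4, 0.9]
finger_gap: 0.0003
grip_force: 0.7
```

```bash
python3 st.py
```

```text
6.675 face mm [72.   0.2 14.7] toolx [ 1.   -0.    0.04] y [-0.   -1.   -0.01] z [ 0.04  0.01 -1.  ] F face [-0.4  0.7  1.3] [ 0.08  0.04 -0.78  0.21  0.14  2.94]
```

Lid contact felt at about 2 N. Continuing down to the stop.

Call:
{"op": "carry_out", "data": {"series": [{"delta_rot":[0,0,0],"travel":[0.1,0.03,-0.18],"fingers":1},{"delta_rot":[0,0,0],"travel":[0.1,0.03,-0.18],"fingers":1},{"delta_rot":[0,0,0],"travel":[0,0,0],"fingers":1}]}}

```text
clock: 7.05
tcp_pos: [0.5622, 0.1696, 0.1101]
orientation: [-0.049, 0.947, 0.156, 0.275]
wrist_force: [0.3, 0.5, -0.1]
finger_gap: -0.0002
grip_force: 0.0
```

Call:
{"op": "carry_out", "data": {"series": [{"delta_rot":[0,0,0],"travel":[0.06,0.02,-0.1],"fingers":1},{"delta_rot":[0,0,0],"travel":[0.06,0.02,-0.1],"fingers":1},{"delta_rot":[0,0,0],"travel":[0,0,0],"fingers":1}]}}

```text
clock: 7.42
tcp_pos: [0.5646, 0.1705, 0.106]
orientation: [-0.049, 0.947, 0.156, 0.275]
wrist_force: [-11.3, -3.6, 12.5]
finger_gap: 0.0
grip_force: 8.2
```

```bash
python3 st.py
```

```text
7.425 face mm [72.8  0.  -0.4] toolx [ 1.   -0.    0.04] y [ 0.   -1.   -0.01] z [ 0.04  0.01 -1.  ] F face [-4.   0.2 16.7] [ 0.09  0.07 -0.78  0.17  0.13  2.94]
```

The lid is on its stop: tip at face height about 0 with 17 N. I retract and come in below the button's long arm.

Call:
{"op": "carry_out", "data": {"series": [{"delta_rot":[0,0,0],"travel":[-0.47,-0.16,0.87],"fingers":1},{"delta_rot":[0,0,0],"travel":[-0.47,-0.16,0.87],"fingers":1},{"delta_rot":[0,0,0],"travel":[-0.76,0.17,-0.38],"fingers":1},{"delta_rot":[0,0,0],"travel":[-0.76,0.17,-0.38],"fingers":1},{"delta_rot":[0,0,0],"travel":[-0.76,0.17,-0.38],"fingers":1}]}}

```text
clock: 8.05
tcp_pos: [0.4842, 0.1755, 0.1203]
orientation: [-0.049, 0.947, 0.156, 0.275]
wrist_force: [-0.6, -0.3, 0.1]
finger_gap: -0.0002
grip_force: 0.0
```

Call:
{"op": "carry_out", "data": {"series": [{"delta_rot":[0,0,0],"travel":[-0.76,0.17,-0.38],"fingers":1},{"delta_rot":[0,0,0],"travel":[0,0,0],"fingers":1}]}}

```text
clock: 8.3
tcp_pos: [0.4635, 0.1798, 0.1095]
orientation: [-0.049, 0.948, 0.157, 0.274]
wrist_force: [-0.7, -0.4, 0.3]
finger_gap: 0.0002
grip_force: 0.0
```

```bash
python3 st.py; python3 -c "
from f import *
save('d')
a=cam('d','scene')['color'][180:310,140:270,::-1];b=cam('d','top')['color'][130:260,150:280,::-1]
cv2.imwrite('pics/d.png',cv2.resize(np.hstack([a,b]),None,fx=3,fy=3,interpolation=cv2.INTER_CUBIC))"
```

```text
8.3 face mm [-5.9 41.1 49. ] toolx [1.   0.   0.04] y [ 0.   -1.   -0.01] z [ 0.04  0.01 -1.  ] F face [-0.5 -0.1  0.7] [ 0.14 -0.12 -0.95  0.18  0.1   2.99]
```

View pics/d.png

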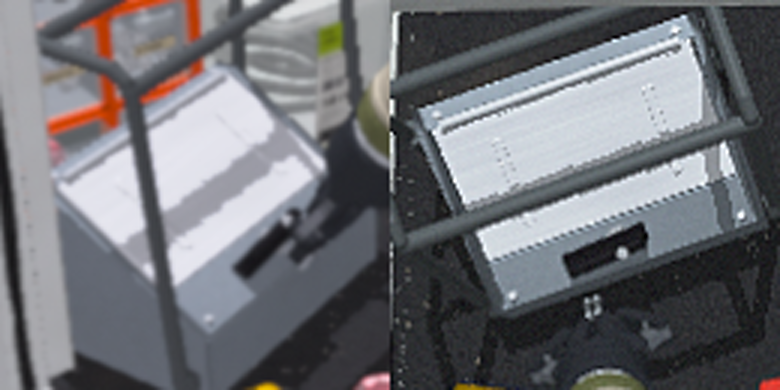

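The lid is flush with the strip in both crops. The button is still along the strip at (605,250), and the fingertips are just below it. I start the turn.

Call:
{"op": "carry_out", "data": {"series": [{"delta_rot":[0,0,0],"travel":[0.33,0.11,-0.61],"fingers":1},{"delta_rot":[0,0,0],"travel":[0.33,0.11,-0.61],"fingers":1},{"delta_rot":[0,0,0],"travel":[0.3,0.04,0.17],"fingers":1},{"delta_rot":[0,0,0],"travel":[0.3,0.04,0.17],"fingers":1},{"delta_rot":[0,0,0],"travel":[0,0,0],"fingers":1}]}}

```text
clock: 9.02
tcp_pos: [0.4983, 0.1872, 0.09]
orientation: [-0.049, 0.947, 0.156, 0.276]
wrist_force: [-0.6, 0.1, 0.8]
finger_gap: -0.0001
grip_force: 0.0
```

Call:
{"op": "carry_out", "data": {"series": [{"delta_rot":[0,0,0],"travel":[0.25,0.2,0.17],"fingers":1},{"delta_rot":[0,0,0],"travel":[0.25,0.2,0.17],"fingers":1},{"delta_rot":[0,0,0],"travel":[0,0,0],"fingers":1}]}}

```text
clock: 9.4
tcp_pos: [0.5107, 0.1978, 0.0984]
orientation: [-0.049, 0.947, 0.156, 0.276]
wrist_force: [-0.5, 0.3, 0.2]
finger_gap: 0.0001
grip_force: 0.0
```

```bash
python3 st.py
```

```text
9.4 face mm [32.3 43.1 14.2] toolx [1.   0.   0.04] y [ 0.   -1.   -0.01] z [ 0.04  0.01 -1.  ] F face [-0.2  0.5  0.4] [ 0.17  0.   -0.88  0.13  0.09  3.01]
```

Call:
{"op": "carry_out", "data": {"series": [{"delta_rot":[0,0,0],"travel":[0.25,0.01,0.14],"fingers":1},{"delta_rot":[0,0,0],"travel":[0.25,0.01,0.14],"fingers":1},{"delta_rot":[0,0,0],"travel":[0.22,0.0,0.12],"fingers":1},{"delta_rot":[0,0,0],"travel":[0,0,0],"fingers":1}]}}

```text
clock: 9.9
tcp_pos: [0.5289, 0.1978, 0.1082]
orientation: [-0.049, 0.947, 0.156, 0.276]
wrist_force: [0.6, 1.0, -0.3]
finger_gap: -0.0001
grip_force: 0.2
```

Call:
{"op": "carry_out", "data": {"series": [{"delta_rot":[0,0,0],"travel":[0.25,-0.18,0.1],"fingers":1},{"delta_rot":[0,0,0],"travel":[0.25,-0.18,0.1],"fingers":1},{"delta_rot":[0,0,0],"travel":[0,0,0],"fingers":1}]}}

```text
clock: 10.28
tcp_pos: [0.5412, 0.1881, 0.113]
orientation: [-0.048, 0.947, 0.156, 0.276]
wrist_force: [0.1, -0.0, 0.3]
finger_gap: -0.0004
grip_force: 0.0
```

```bash
python3 st.py
```

```text
10.275 face mm [61.9 24.2 13.9] toolx [ 1.   -0.    0.04] y [-0.   -1.   -0.01] z [ 0.04  0.01 -1.  ] F face [ 0.2 -0.1  0.2] [ 0.14  0.03 -0.81  0.18  0.11  2.98]
```

Call:
{"op": "carry_out", "data": {"series": [{"delta_rot":[0,0,0],"travel":[0.04,-0.12,0],"fingers":1},{"delta_rot":[0,0,0],"travel":[0.04,-0.12,0],"fingers":1},{"delta_rot":[0,0,0],"travel":[0,0,0],"fingers":1}]}}

```text
clock: 10.65
tcp_pos: [0.5418, 0.1861, 0.1132]
orientation: [-0.053, 0.947, 0.158, 0.276]
wrist_force: [-2.1, 12.6, 1.7]
finger_gap: -0.0001
grip_force: 6.7
```

Call:
{"op": "carry_out", "data": {"series": [{"delta_rot":[0,0,0],"travel":[0.03,-0.08,0],"fingers":1},{"delta_rot":[0,0,0],"travel":[0,0,0],"fingers":1}]}}

```text
clock: 10.9
tcp_pos: [0.5418, 0.186, 0.1132]
orientation: [-0.055, 0.946, 0.159, 0.275]
wrist_force: [-3.6, 19.0, 2.9]
finger_gap: 0.0002
grip_force: 9.6
```

Call:
{"op": "carry_out", "data": {"series": [{"delta_rot":[0,0,0],"travel":[0.03,-0.08,0],"fingers":1},{"delta_rot":[0,0,0],"travel":[0,0,0],"fingers":1}]}}

```text
clock: 11.15
tcp_pos: [0.5418, 0.1857, 0.1132]
orientation: [-0.056, 0.946, 0.161, 0.275]
wrist_force: [-6.3, 24.6, 3.3]
finger_gap: -0.0
grip_force: 12.7
```

```bash
python3 st.py; python3 -c "
from f import *
import f
save('e')
for T in (32,40): f.THR=T;f.bar('e')"
```

```text
11.15 face mm [61.9 21.7 14.2] toolx [1.   0.   0.05] y [ 0.01 -1.   -0.02] z [ 0.05  0.02 -1.  ] F face [ 3.2 25.4  1.9] [ 0.12  0.03 -0.81  0.18  0.13  2.96]
scene n 93 ctr 25 11 size 41 28 angle 0.09733193 pix [232.2 257.8]
top n 53 ctr 72 0 size 15 34 angle 3.135902 pix [221.9 197.7]
scene n 120 ctr 25 10 size 45 28 angle 0.045547508 pix [232.  257.4]
top n 32 ctr 37 -6 size 18 23 angle 2.987215 pix [228.6 208.7]
```

The push met a firm stop at 25 N. I back off and look.

Call:
{"op": "carry_out", "data": {"series": [{"delta_rot":[0,0,0],"travel":[-0.12,0.35,0],"fingers":1},{"delta_rot":[0,0,0],"travel":[-0.1,0.3,0],"fingers":1},{"delta_rot":[0,0,0],"travel":[-0.47,-0.16,0.87],"fingers":1},{"delta_rot":[0,0,0],"travel":[-0.47,-0.16,0.87],"fingers":1},{"delta_rot":[0,0,0],"travel":[-0.9,-0.3,0.2],"fingers":1}]}}

```text
clock: 11.88
tcp_pos: [0.4935, 0.179, 0.1631]
orientation: [-0.048, 0.947, 0.156, 0.277]
wrist_force: [-0.5, -0.6, -0.2]
finger_gap: -0.0
grip_force: 0.0
```

Call:
{"op": "carry_out", "data": {"series": [{"delta_rot":[0,0,0],"travel":[-0.7,-0.9,0.5],"fingers":1},{"delta_rot":[0,0,0],"travel":[-0.3,-1,0.5],"fingers":1},{"delta_rot":[0,0,0],"travel":[0,-1,0.5],"fingers":1},{"delta_rot":[0,0,0],"travel":[0,-1,0],"fingers":1},{"delta_rot":[0,0,0],"travel":[0,-1,0],"fingers":1}]}}

```text
clock: 12.5
tcp_pos: [0.467, 0.0555, 0.1986]
orientation: [-0.048, 0.947, 0.156, 0.275]
wrist_force: [-0.2, 0.2, 0.0]
finger_gap: -0.0003
grip_force: 0.0
```

```bash
python3 st.py; python3 -c "
from f import *
import f
save('g')
for T in (32,40): f.THR=T;f.bar('g')
a=cam('g','scene')['color'][180:340,140:270,::-1];b=cam('g','top')['color'][130:290,150:280,::-1]
cv2.imwrite('pics/g.png',cv2.resize(np.hstack([a,b]),None,fx=3,fy=3,interpolation=cv2.INTER_CUBIC))"
```

```text
12.5 face mm [  7.2 -77.8 144.4] toolx [ 1.   -0.    0.04] y [-0.   -1.   -0.01] z [ 0.04  0.01 -1.  ] F face [-0.   0.3  0.1] [-0.25 -0.28 -0.8   0.56  0.3   2.64]
scene n 152 ctr 38 12 size 20 69 angle 3.1101012 pix [228. 254.]
top n 114 ctr 47 0 size 84 15 angle 0.0014504925 pix [224.6 204.7]
scene n 198 ctr 38 10 size 72 28 angle 0.014079816 pix [228.1 253.7]
top n 139 ctr 47 0 size 84 15 angle 0.0014504925 pix [224.6 204.9]
```

View pics/g.png

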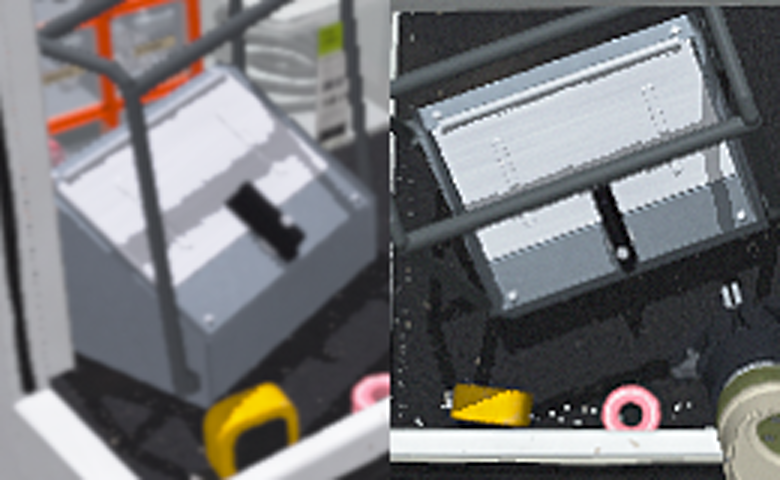

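The button points straight up the slope over the shut lid (0.00 rad), the robot is clear, and the tape measure hasn't moved. I'm handing in.

```bash
python3 -c "
from workcell import env
print(env.hand_in())"
```

```text
the job is handed in; nothing more can be done
None
```

The lid is pressed fully shut and the turnbutton then turned up over its edge to its stop; I first nudged the button outward to clear the lid, and the job was handed in at about 12.5 s with the robot clear.

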